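# Gauge a spice-rack rail, then hold it against the sprung stop for screwing

## Robot

A 7-joint arm with a two-finger parallel gripper is mounted at the origin on a cart in front of the work surface, level with it; the furniture and walls round the work are solid. World frame = base frame: x ahead of the robot, y to its left, z up, the work surface at z = 0. Lengths are in m, angles in degrees, forces in N, time in s.
With the tool pointing down it reaches from about 0.425 to 0.825 m from the base axis. Payload 3.6 kg.
Tool frame: the origin (TCP) lies on the front face of the gripper's body, between the roots of the fingers; the fingertips stand 73 mm ahead of it and the grasp point (between the pads) lies 54 mm ahead of it (robot.tip_extent is the distance from the TCP to the fingertips, in m); z points along the fingers, y is the line along which they close (so a half turn about z gives the same grasp; the last joint's range is limited). The gripper opens to 85 mm and grips with 20 to 120 N. Pads are 22 mm wide; open, the fingers measure 114 mm over their backs; the gripper's body (76 mm by 85 mm) begins 54 mm behind the grasp point. The pads swing forward as they close: fully open they stand 13 mm farther back than shut.
Start: joints at [67.695, 35.231, -0.722, 81.555, 0.464, 63.22, -2.315], TCP at [0.231, -0.608, 0.304] pointing down, gripper open.
Joint ranges: [-178.69, 178.69], [-17.37, 117.87], [-77.05, 75.6], [15.02, 138.74], [-78.02, 258.01], [0.78, 113.62], [-162.83, 162.83]. Speed limits (degrees/s): [159.86, 159.86, 180, 180, 180, 180, 180].

## Interface

Orientations are given as a 3x3 rotation matrix whose columns are the frame's x, y, z axes.
In Python, from station import robot gives the robot as it stands.
- The arm moves only by the tool run_rows, called after "Emit:" as name(argument=value, ...), one argument or row to a line, values as JSON. Schema: {"type":"object","properties":{"deltas":{"type":"array","items":{"type":"array","items":{"type":"array","items":{"type":"number"},"minItems":7,"maxItems":7},"minItems":1,"maxItems":20},"minItems":1,"maxItems":1},"clamp_n":{"type":"number"},"only":{"type":"string"},"quiet":{"type":"boolean"},"lines":{"type":"string"}},"required":["deltas"],"additionalProperties":false}. deltas is a list that holds a single list of rows (three levels of brackets), with 1 to 20 rows, each of 7 numbers: dx, dy, dz in cm, then a rotation vector rx, ry, rz in units of 2 degrees, then the finger opening in m; each row is the pose to reach, as a shift and turn from the pose commanded when the call began, along the tool's axes at that moment; what a row does not reach only later rows make up. A row lasts 1/10 s, in which the tool goes at most 0.05 m and 8.59 degrees, less where a joint would pass 70% of its speed; a pose out of reach is approached as far as the arm can. The fingers move at their own pace and stop on an object; clamp_n is the grip in N (left out, the last holds). Time passes only in rows, so rows that do not move let the fingers close. The tool returns the time, the measured TCP pose, the force, the opening and the grip force at its end. only (a regular expression) keeps the lines of the reply that match it, lines (a string "A,B") keeps lines A to B, and quiet returns only ok. Input that does not fit is refused with a message, and nothing moves.
- robot.get_state(): the state, without advancing time (a new reading comes with each control period).
- robot.grab_frame(name): name is "scene" or "side" or "wrist"; returns the picture (420x560x3 uint8, red, green, blue); there is no depth.
- robot.camera_info(name): a dict with "fx", "fy", "cx", "cy" (pixels), "xyz" and "orientation" of the camera in the world; the wrist camera has in their place "T_tool_cam" (4x4, takes a point from camera to tool coordinates, whose origin is the TCP and whose axes are the flange's). Camera axes: x right, y up, looking along -z (the intrinsics and any distortion apply to the point x, -y, -z); pixel columns grow to the right and rows downward; lengths in m; the calibration is good to about 2 mm. A picture is of the moment at which its call begins: read the wrist's pose just before it. camera_info takes no time and is no camera call.
- robot.close_job(): hands the job in; it is judged then, once.
The state is a dict: "t": time; "qpos": joint angles; "qd": joint speeds; "effort": joint torques, N m; "tcp_pos": TCP position; "orientation": TCP orientation; "contact_force": force on the tool from outside, world axes, zero at the start; "ft_torque": the same for the moment, N m; "grip_width": finger opening in m; "grasp_force": force on a finger pad.
Only numpy, scipy, OpenCV 4.12 (cv2) and the standard library are available. Lean on these libraries where they do the work, as an engineer would, in place of code of your own. Each camera call takes 0.05 s, during which the arm holds its last target. There are 200 camera calls.

## Task

Check the wooden spice-rack rail's thickness by pressing the gauge's slide foot down until it seats on the rail, then let the foot spring back up. Draw the rail out lengthwise and lay it flat along the middle of the jig board, then press its end squarely against the sprung stop until the stop's pointer stands about midway between the two ridges on the scale; never drive the stop to the end of its travel, and leave the other things where they are. Finish while still holding the rail there with that steady push, as a third hand for the person who will screw it: do not let go.

Things in the scene. Friction and masses are not known exactly. Their poses are not given: they have to be found in the camera images.
- rail: A straight light-wood rail, 240 mm long (its y), 30 wide (x), 24 thick (z), both ends alike, 0.1 to 0.2 kg. Origin at the centre of its underside. At the start it lies on the gauge's bed, roughly along the gauge's y axis, its +y end reaching about 30 mm past the spindle's axis, under the foot.
- gauge: Height gauge fixed to the cooktop. Aluminium bed 70 mm (x) by 220 (y), top 10 mm above the origin (centre of its underside). A steel column at x=+55, y=+90 carries an arm 26 mm wide (z 62 to 76) over the bed; a vertical sprung spindle at x=0, y=+90 has a foot 22 mm across below and a black push button above. Over the rail there is gripper room from mid-bed to the -y end.
- slide_foot (a joint): Gauge spindle travel in m: 0 = up (rest), grows as the button is pushed down, end of travel 0.026. At rest the foot hangs 14 mm above the rail; it seats on the rail at 0.014. A spring lifts it again (about 2 N at the start, 3 N at 0.014; below the seat the rail stops it). Keep it seated for at least half a second.
- button_top (a point): Centre of the top face of the gauge's black push button, 28 mm across; moves with the spindle; at rest 110 mm above the cooktop. (A microwave hangs over the back of the cooktop, its underside 0.46 m up, its door at x=0.57 and its handle, to the right, at x=0.515: keep lifts low and the wrist clear of it.)
- jig: Plywood jig board fixed to the cooktop, 90 mm (x) by 280 (y), top 12 mm above the origin (centre of its underside). At its +y end a wooden housing (66 wide, top at 54) carries a sprung aluminium stop plate facing the jig's -y. The rail belongs flat on the board along the jig's y axis, centred at x=0, its end against the plate; it overhangs the board's -y end.
- stop (a joint): Travel of the stop plate in m, 0 = rest, grows as it is pushed towards the jig's +y; end of travel 0.036. A spring returns it, 0.6 N per mm. A small upright blade on its -x side is the pointer; it moves past two upright ridges on the scale, at 0.012 (7 N) and 0.024 (14 N); midway is 0.018 (11 N).
- stop_face (a point): Centre of the stop plate's front face, where the rail's end presses: 24 mm above the cooktop; at rest at y=+50 mm in the jig's frame. The plate is 60 mm wide, spans z 15 to 49 mm, and moves with the joint. Axes are the jig's.
- spice_a: a glass spice jar with a dark lid, 41 mm across, 105 tall, standing at the back; origin at the centre of its underside. A bystander, leave it where it is
- spice_b: a second glass spice jar, 41 mm across, 105 tall, standing at the back; origin at the centre of its underside. A bystander, leave it where it is
- timer: a small domed kitchen timer, 66 mm across, 56 tall, standing at the back; origin at the centre of its underside. A bystander, leave it where it is
- pencil: a pencil, 156 mm long, 7 thick, lying on the cooktop between the gauge and the jig; origin at the centre of its underside. A bystander, leave it where it is
- tin: a food tin, 75 mm across, 58 tall, standing at the back left; origin at the centre of its underside. A bystander, leave it where it is
- driver: a screwdriver, 195 mm long, 28 high, lying at the back right; origin at the centre of its underside. A bystander, leave it where it is

How it is judged (in metres and radians):
On the way, in this order (a step that is already met when the one before it is completed fails the run):
1. the gauge's foot is seated on the rail (value of joint slide_foot between 0.0115 and 0.0165 m and contact force between slide_foot and rail above 0.3 N), for 0.3 s.
2. the foot has sprung back up (value of joint slide_foot below 0.003 m), for 0.2 s.
3. the rail has been taken from the gauge and lies along the jig board (y of rail in the frame of jig between -0.2 and 0 m and x of rail in the frame of jig between -0.015 and 0.015 m and z of rail in the frame of jig below 0.018 m and angle between the y axis of rail and the y axis of jig, either way round below 0.15 rad), for 0.1 s.
At the end, for the whole second after the job is handed in: the rail lies flat on the jig board (within 5 mm of its top), along its middle (10 mm) and square (0.1 rad), its end pressing the stop with 5 to 17 N at a travel of 10 to 26 mm, still held or pushed by the fingers through the last second; the gauge foot is up (contact force between rail and stop between 5 and 17 N and value of joint stop between 0.01 and 0.026 m and angle between the y axis of rail and the y axis of jig, either way round below 0.1 rad and angle between rail's own z axis and vertical below 0.08 rad and x of rail in the frame of jig between -0.01 and 0.01 m and z of rail in the frame of jig below 0.017 m and contact force between the fingers and rail above 1 N and value of joint slide_foot below 0.004 m); the arm keeps its last pose, push and grip.
It fails at once if the stop is driven to the end of its travel (value of joint stop above 0.034 m).
It fails at once if one of the loose bystanders is displaced by more than 3 cm (distance of any of spice_a, spice_b, timer, pencil, tin, driver from where it was at the start of the episode above 0.03 m).
It also fails if it takes over 64 s, if anything falls off the work surface, if the arm or the gripper's body presses on something with over 40 N, if the wrist force passes 120 N, or if a joint passes its speed limit or range.

## Working session

There is one attempt and no reset: what is moved stays moved. The work goes in short steps, Python scripts to look and compute and a tool call to move; the robot and the scene stay as the last step left them, time stands still between calls to the robot, and variables do not carry over. Pictures are saved under pics/ and viewed, at most 10 in all, crops included, and the job is handed in when it is done.

```bash
ls; mkdir -p pics; python3 - <<'E'
from station import robot
import cv2,numpy as np
s=robot.get_state();print(s)
for n in("scene","side","wrist"):
    im=robot.grab_frame(n);cv2.imwrite(f"pics/{n}0.png",im[:,:,::-1]);print(n,robot.camera_info(n))
E
```

```text
pics
station.py
{'t': 0.0, 'qpos': array([67.69539602, 35.29004874, -0.72229855, 81.64247573,  0.46334708,
       63.21905078, -2.31375014]), 'qd': array([ 0.00745102, -0.01113189, -0.05493259,  0.01654756, -0.02658892,
       -0.02240246, -0.03042688]), 'effort': array([-2.11978263e-04, -4.69220924e+01,  2.59521771e-01, -1.71033579e+01,
        1.00274227e-02,  9.69865388e-03,  6.54382831e-06]), 'tcp_pos': array([ 0.23047512, -0.60714168,  0.30272221]), 'orientation': array([[ 9.34885836e-01,  3.54947275e-01, -9.51104335e-04],
       [ 3.54948548e-01, -9.34882718e-01,  2.41502774e-03],
       [-3.19634897e-05, -2.59536833e-03, -9.99996632e-01]]), 'contact_force': array([ 0.36534717, -0.61554557, -0.15808206]), 'ft_torque': array([-0.02926526, -0.00602016, -0.02352497]), 'grasp_force': 0.0, 'grip_width': 0.08543102497706717}
scene {'fx': 546.2385914383968, 'fy': 546.2385914383968, 'cx': 282.21629489047126, 'cy': 216.28899864769483, 'xyz': array([0.10958023, 0.84593735, 0.81344618]), 'orientation': array([[-0.90169952,  0.25259357, -0.35090521],
       [-0.43234232, -0.5187768
[... 186 characters left out ...]
ay([0.54256702, 0.77930659, 0.57755181]), 'orientation': array([[-9.99405393e-01,  1.67793650e-02, -3.01216468e-02],
       [-3.44755591e-02, -5.00089181e-01,  8.65287378e-01],
       [-5.44536950e-04,  8.65811333e-01,  5.00370302e-01]])}
wrist {'fx': 339.657105395962, 'fy': 339.657105395962, 'cx': 277.4169465141211, 'cy': 208.44075558139943, 'T_tool_cam': array([[ 4.31816997e-04,  9.58390776e-01,  2.85459164e-01,
         7.20852966e-02],
       [ 9.99999450e-01, -1.41057400e-04, -1.03912813e-03,
         6.04533417e-04],
       [-9.55624690e-04,  2.85459456e-01, -9.58390310e-01,
        -7.05551281e-02],
       [ 0.00000000e+00,  0.00000000e+00,  0.00000000e+00,
         1.00000000e+00]])}
```

View pics/scene0.png

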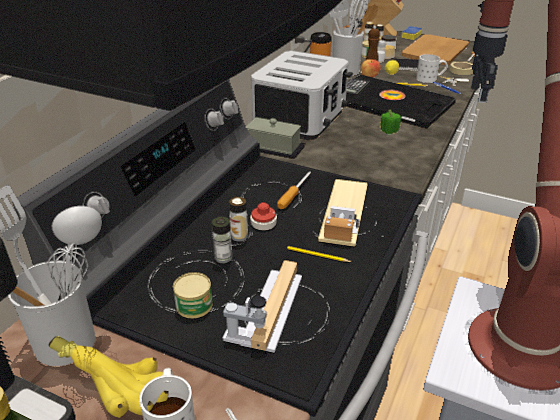

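View pics/side0.png

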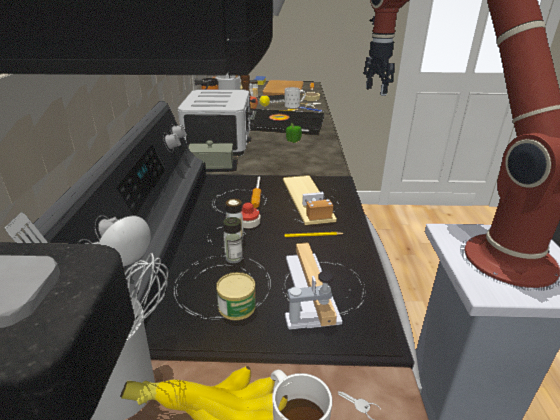

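The scene picture shows the gauge (button at about (259,301), rail's far end at about (290,263)) and the jig (housing at about (340,228), far board end at about (350,183)), with the pencil between them at (318,254). Both +y ends face the camera (world +y).

```bash
cat > h.py <<'E'
from station import robot
import numpy as np,cv2
def ray(n,u,v,s=None):
    c=robot.camera_info(n)
    d=np.array([(u-c['cx'])/c['fx'],-(v-c['cy'])/c['fy'],-1.])
    if n=='wrist':
        T=c['T_tool_cam'];R=s['orientation'];return s['tcp_pos']+R@T[:3,3],R@T[:3,:3]@d
    return np.array(c['xyz']),np.array(c['orientation'])@d
def onz(n,u,v,z,s=None):
    o,d=ray(n,u,v,s);return o+d*(z-o[2])/d[2]
E
python3 - <<'E'
from h import *
for nm,n,u,v,z in [("button","scene",259,301,.11),("button","side",325,272,.11),("railfar","scene",290,263,.034),("railfar","side",303,245,.034),
 ("jigfarL","scene",337,181,.012),("jigfarR","scene",368,185,.012),("jigfarL","side",284,178,.012),("jigfarR","side",307,177,.012),("housetop","scene",340,222,.054),
 ("houseside","side",319,201,.054),("penc","scene",288,248,.003),("penc","scene",350,261,.003)]:
    print(nm,n,onz(n,u,v,z).round(3))
s=robot.get_state();R=s['orientation']
print((R.T@(np.array([.5,-.0,.3])-s['tcp_pos'])).round(3))
E
```

```text
button scene [0.459 0.208 0.11 ]
button side [0.461 0.201 0.11 ]
railfar scene [0.491 0.003 0.034]
railfar side [0.49  0.009 0.034]
jigfarL scene [ 0.533 -0.4    0.012]
jigfarR scene [ 0.448 -0.418  0.012]
jigfarL side [ 0.536 -0.399  0.012]
jigfarR side [ 0.46  -0.409  0.012]
housetop scene [ 0.438 -0.164  0.054]
houseside side [ 0.441 -0.171  0.054]
penc scene [ 0.534 -0.078  0.003]
penc scene [ 0.385 -0.097  0.003]
[ 0.467 -0.472  0.004]
```

The manual's scale: shifts go in cm and turns go in units of 2 degrees. Converting my numbers, -0.19 m is -19, 0.03 m is 3, -82 degrees is -41.

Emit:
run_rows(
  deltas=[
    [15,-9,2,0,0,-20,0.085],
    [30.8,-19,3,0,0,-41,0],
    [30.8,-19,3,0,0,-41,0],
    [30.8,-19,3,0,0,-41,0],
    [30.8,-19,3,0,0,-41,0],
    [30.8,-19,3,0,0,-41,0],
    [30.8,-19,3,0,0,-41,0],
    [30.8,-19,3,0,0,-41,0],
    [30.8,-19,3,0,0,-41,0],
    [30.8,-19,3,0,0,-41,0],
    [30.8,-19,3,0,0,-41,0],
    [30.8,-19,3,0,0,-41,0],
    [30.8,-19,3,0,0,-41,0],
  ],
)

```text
refused: deltas: the value is too long (schema: maxItems 1). Nothing was moved.
```

Nothing moved. I misread the format; it is a list holding one list of rows, three levels of brackets. Resending.

Emit:
run_rows(
  deltas=[
    [[15,-9,2,0,0,-20,0.085],[30.8,-19,3,0,0,-41,0],[30.8,-19,3,0,0,-41,0],[30.8,-19,3,0,0,-41,0],[30.8,-19,3,0,0,-41,0],[30.8,-19,3,0,0,-41,0],[30.8,-19,3,0,0,-41,0],[30.8,-19,3,0,0,-41,0],[30.8,-19,3,0,0,-41,0],[30.8,-19,3,0,0,-41,0],[30.8,-19,3,0,0,-41,0],[30.8,-19,3,0,0,-41,0],[30.8,-19,3,0,0,-41,0]],
  ],
)

```text
t: 1.45
tcp_pos: [0.451, -0.3209, 0.2738]
orientation: [[-0.22, 0.976, -0.0], [0.976, 0.22, 0.0], [0.0, -0.0, -1.0]]
contact_force: [-0.1, 0.4, 0.5]
grip_width: -0.0002
grasp_force: 0.0
```

```bash
python3 - <<'E'
from h import *
import pickle
s=robot.get_state();im=robot.grab_frame("wrist");cv2.imwrite("pics/w1.png",im[:,:,::-1]);pickle.dump(s,open("s1.pkl","wb"));print(s['qpos'].round(1),s['qd'].round(2),s['orientation'].round(3))
E
```

```text
[ 48.8  30.2 -24.   99.6  14.8  53.4  31.5] [-0.1  -0.06 -0.02 -0.13  0.06  0.08  0.29] [[-0.22   0.976 -0.   ]
 [ 0.976  0.22   0.   ]
 [ 0.    -0.    -1.   ]]
```

View pics/w1.png

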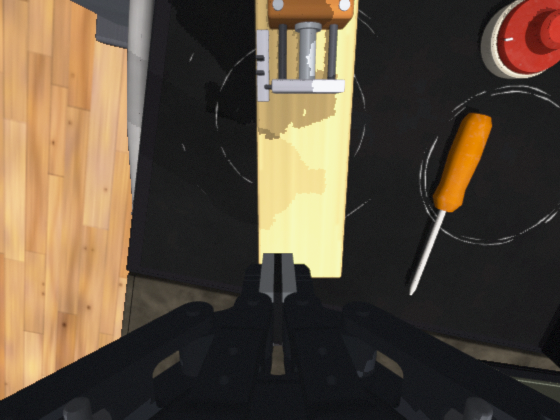

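The wrist picture shows the jig board (left edge x≈258, right edge about 341 to 350, -y end at row≈277) and the plate (columns 272–344, front edge at row≈92). I'll measure these by mask.

```bash
python3 - <<'E'
from h import *
import pickle
s=pickle.load(open("s1.pkl","rb"));im=cv2.imread("pics/w1.png");hsv=cv2.cvtColor(im,cv2.COLOR_BGR2HSV)
m=((hsv[...,0]>15)&(hsv[...,0]<35)&(hsv[...,1]>50)&(hsv[...,2]>90));m[:,:220]=0;m[:,400:]=0
L=[];R=[]
for r in range(140,250,4):
    c=np.where(m[r])[0];L.append(onz("wrist",c[0]-.5,r,.012,s));R.append(onz("wrist",c[-1]+.5,r,.012,s))
L=np.array(L);R=np.array(R)
pl=np.polyfit(L[:,1],L[:,0],1);pr=np.polyfit(R[:,1],R[:,0],1)
print(pl,pr,"width",(np.polyval(pr,-.35)-np.polyval(pl,-.35))*np.cos(np.arctan(pl[0])))
print("resid",np.std(L[:,0]-np.polyval(pl,L[:,1])),np.std(R[:,0]-np.polyval(pr,R[:,1])))
for r in (84,90,96): print(r,im[r,268:350:8].max(axis=1))
print(im[70:105,312].max(axis=1), hsv[70:105,335,1])
for c in (285,312,335):
    rows=np.where(m[240:300,c])[0];print("end",onz("wrist",c,240+rows[-1]+.5,.012,s).round(4))
for u,v in((272,81),(344,81),(272,93),(344,93)): print(u,v,onz("wrist",u,v,.049,s).round(4))
E
```

```text
[-0.22126357  0.35852315] [-0.22544126  0.44946047] width 0.09021747694015497
resid 0.0002578697501681105 0.0003030173333530949
84 [129 202 204 204 204 204 250 250 250 250 247]
90 [159 178 179 181 183 183 248 248 248 248 247]
96 [170 192 184 196 190 193 195 190 201 247 247]
[213 213 212 212 212 205 150 141 140 146 173 216 225 247 248 248 245 208
 204 217 205 164  99 125 186 192 193 192 192 193 192 191 192 192 192] [ 60  61  68  72  75  86  91  95  81  20   8   4   4   3   3   3   3   4
   3   3   4   9  11  59  95  73  72  77 104 108 104 102 102  98  76]
end [ 0.4752 -0.3935  0.012 ]
end [ 0.5105 -0.4158  0.012 ]
end [ 0.5349 -0.4103  0.012 ]
272 81 [ 0.426  -0.2319  0.049 ]
344 81 [ 0.4833 -0.219   0.049 ]
272 93 [ 0.428 -0.241  0.049]
344 93 [ 0.4858 -0.2279  0.049 ]
```

Scaled: 0.41 m is 41, 0.0925 m is 9.25, 4 degrees is 2.

Emit:
run_rows(
  deltas=[
    [[41,9.25,2,0,0,2,0],[41,9.25,2,0,0,2,0],[41,9.25,2,0,0,2,0],[41,9.25,2,0,0,2,0],[41,9.25,2,0,0,2,0],[41,9.25,2,0,0,2,0],[41,9.25,2,0,0,2,0],[41,9.25,2,0,0,2,0],[41,9.25,2,0,0,2,0],[41,9.25,2,0,0,2,0],[41,9.25,2,0,0,2,0],[41,9.25,2,0,0,2,0]],
  ],
)

```text
t: 2.7
tcp_pos: [0.4508, 0.0979, 0.2539]
orientation: [[-0.15, 0.989, -0.0], [0.989, 0.15, -0.001], [-0.001, -0.0, -1.0]]
contact_force: [-0.1, -0.0, -0.1]
grip_width: 0.0002
grasp_force: 0.0
```

```bash
python3 - <<'E'
from h import *
import pickle
s=robot.get_state();im=robot.grab_frame("wrist");cv2.imwrite("pics/w2.png",im[:,:,::-1]);pickle.dump(s,open("s2.pkl","wb"));print(s['qpos'].round(1),s['qd'].round(2),s['orientation'].round(3))
E
```

```text
[  3.2  24.3 -25.2 114.8  14.7  44.  -22.1] [ 0.72 -0.05 -0.02 -0.02 -0.02 -0.18 -0.11] [[-0.15   0.989 -0.   ]
 [ 0.989  0.15  -0.001]
 [-0.001 -0.    -1.   ]]
```

View pics/w2.png

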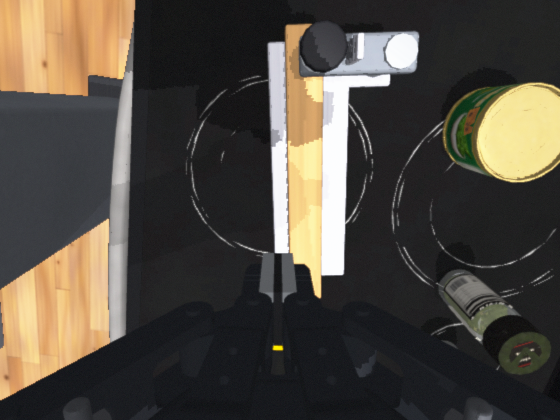

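The wrist picture shows the button at about (323,47), the rail at columns about 286–323, and its -y end around row 297. Next I measure the rail edges and the button.

```bash
python3 - <<'E'
from h import *
import pickle
s=pickle.load(open("s2.pkl","rb"));im=cv2.imread("pics/w2.png");hsv=cv2.cvtColor(im,cv2.COLOR_BGR2HSV)
m=((hsv[...,0]>8)&(hsv[...,0]<30)&(hsv[...,1]>60)&(hsv[...,2]>60));m[:,:280]=0;m[:,340:]=0
L=[];R=[]
for r in range(95,250,5):
    c=np.where(m[r])[0];L.append(onz("wrist",c[0]-.5,r,.034,s));R.append(onz("wrist",c[-1]+.5,r,.034,s))
L=np.array(L);R=np.array(R)
ok=lambda A:abs(A[:,0]-np.polyval(np.polyfit(A[:,1],A[:,0],1),A[:,1]))<.0015
for A in(L,R):
    B=A[ok(A)];p=np.polyfit(B[:,1],B[:,0],1);print(p,np.degrees(np.arctan(p[0])),[np.polyval(p,y).round(4) for y in(.05,.12,.2)],len(B))
for r in(110,150,200):print(r,[tuple(int(q) for q in x) for x in im[r,280:326:3]])
for c in (310,315,318):
    rows=np.where(m[250:310,c])[0];print("end",onz("wrist",c,250+rows[-1]+.5,.034,s).round(4))
print("button",onz("wrist",323,47,.11,s).round(4))
g=cv2.cvtColor(im,cv2.COLOR_BGR2GRAY)
print(cv2.HoughCircles(cv2.resize(g[10:100,280:370],None,fx=4,fy=4,interpolation=2),cv2.HOUGH_GRADIENT,1,40,param1=60,param2=15,minRadius=70,maxRadius=120))
c=cv2.resize(np.clip(im[10:100,270:430].astype(float)*2.0,0,255).astype(np.uint8),None,fx=5,fy=5);cv2.imwrite("pics/w2c.png",c)
E
```

```text
[-0.1796314   0.47697265] -10.183515825163205 [np.float64(0.468), np.float64(0.4554), np.float64(0.441)] 31
[-0.17950447  0.5072689 ] -10.176470492108097 [np.float64(0.4983), np.float64(0.4857), np.float64(0.4714)] 31
110 [(219, 208, 208), (217, 207, 207), (96, 112, 131), (105, 163, 211), (100, 155, 203), (103, 159, 208), (101, 156, 204), (100, 152, 200), (98, 153, 200), (102, 160, 209), (107, 165, 215), (111, 169, 219), (107, 163, 214), (102, 155, 202), (112, 143, 178), (222, 212, 212)]
150 [(252, 249, 250), (254, 253, 253), (217, 210, 211), (138, 215, 248), (157, 232, 253), (159, 234, 253), (157, 232, 253), (154, 228, 253), (164, 240, 253), (166, 241, 253), (169, 241, 253), (171, 243, 253), (164, 238, 253), (156, 232, 253), (195, 219, 236), (254, 253, 253)]
200 [(250, 247, 247), (251, 248, 248), (251, 248, 248), (120, 184, 232), (137, 212, 247), (137, 214, 248), (136, 213, 248), (135, 206, 246), (134, 208, 246), (146, 222, 251), (149, 224, 252), (148, 225, 252), (137, 215, 249), (132, 205, 244), (236, 234, 238), (254, 253, 253)]
end [0.4936 0.0198 0.034 ]
end [0.5018 0.0015 0.034 ]
end [ 0.5052 -0.0013  0.034 ]
button [0.4607 0.2054 0.11  ]
[[[184.5 154.5 111.7]
  [143.5 162.5 119.4]
  [113.5 194.5  88.5]]]
```

View pics/w2c.png

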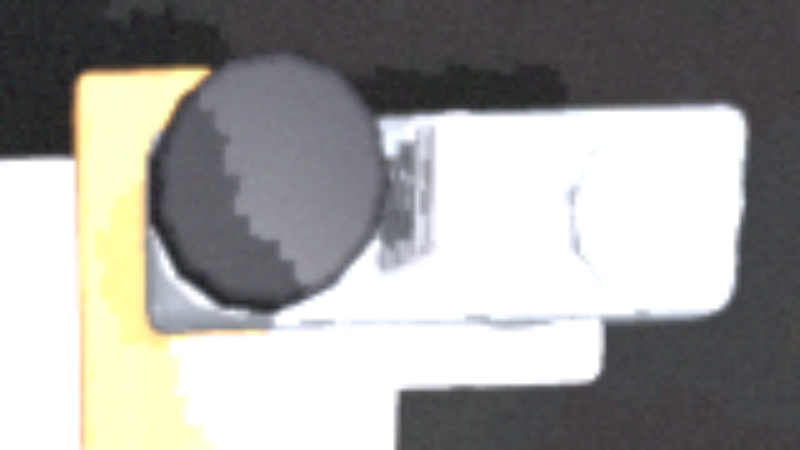

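Scaled: 0.1054 m is 10.54, 0.0253 m is 2.53, -1.5 degrees is -0.75.

Emit:
run_rows(
  deltas=[
    [[5,1.2,1.5,0,0,-0.75,0],[9,2.15,3.5,0,0,-0.75,0],[10.54,2.53,5.5,0,0,-0.75,0],[10.54,2.53,6.1,0,0,-0.75,0],[10.54,2.53,6.6,0,0,-0.75,0],[10.54,2.53,6.6,0,0,-0.75,0]],
  ],
)

```text
t: 3.35
tcp_pos: [0.4599, 0.2051, 0.1877]
orientation: [[-0.175, 0.985, -0.001], [0.985, 0.175, -0.002], [-0.002, -0.001, -1.0]]
contact_force: [-0.5, -0.2, -0.0]
grip_width: 0.0001
grasp_force: 0.0
```

```bash
python3 -c "
from station import robot;print(robot.tip_extent, robot.get_state()['tcp_pos'])"
```

```text
0.0726 [0.45988928 0.20512706 0.18767213]
```

Scaled: 0.014 m is 1.4, 0.012 m is 1.2.

Emit:
run_rows(
  deltas=[
    [[0,0,0.4,0,0,0,0],[0,0,0.8,0,0,0,0],[0,0,1.2,0,0,0,0],[0,0,1.4,0,0,0,0],[0,0,1.4,0,0,0,0]],
  ],
)

```text
t: 3.85
tcp_pos: [0.4598, 0.2073, 0.1739]
orientation: [[-0.178, 0.984, 0.0], [0.984, 0.178, -0.0], [-0.0, 0.0, -1.0]]
contact_force: [0.2, -1.5, 1.6]
grip_width: 0.0
grasp_force: 0.8
```

Emit:
run_rows(
  deltas=[
    [[0,0,0.2,0,0,0,0],[0,0,0.4,0,0,0,0],[0,0,0.5,0,0,0,0],[0,0,0.6,0,0,0,0],[0,0,0.6,0,0,0,0]],
  ],
)

```text
t: 4.35
tcp_pos: [0.4597, 0.2076, 0.1687]
orientation: [[-0.179, 0.984, 0.001], [0.984, 0.179, -0.0], [-0.0, 0.001, -1.0]]
contact_force: [0.3, -2.4, 7.0]
grip_width: -0.0001
grasp_force: 3.8
```

Emit:
run_rows(
  deltas=[
    [[0,0,0.05,0,0,0,0],[0,0,0.05,0,0,0,0],[0,0,0.05,0,0,0,0],[0,0,0.05,0,0,0,0],[0,0,0.05,0,0,0,0],[0,0,0.05,0,0,0,0],[0,0,0.05,0,0,0,0],[0,0,0.05,0,0,0,0]],
  ],
)

```text
t: 5.15
tcp_pos: [0.4596, 0.2077, 0.1687]
orientation: [[-0.179, 0.984, 0.001], [0.984, 0.179, -0.0], [-0.001, 0.001, -1.0]]
contact_force: [-0.0, -2.0, 10.6]
grip_width: -0.0001
grasp_force: 5.5
```

Emit:
run_rows(
  deltas=[
    [[0,0,-1.5,0,0,0,0],[0,0,-4.5,0,0,0,0],[0,0,-6,0,0,0,0],[0,0,-6,0,0,0,0]],
  ],
)

```text
t: 5.55
tcp_pos: [0.46, 0.2089, 0.2291]
orientation: [[-0.179, 0.984, 0.004], [0.984, 0.179, 0.003], [0.002, 0.004, -1.0]]
contact_force: [0.8, 0.4, -0.4]
grip_width: 0.0
grasp_force: 0.0
```

```bash
python3 - <<'E'
from h import *
s=robot.get_state();p=np.array([.4714,.1146])-.035*np.array([-.1767,.984]);print(p)
for z in (.13,.075): print((s['orientation'].T@(np.array([*p,z])-s['tcp_pos'])).round(4))
E
```

```text
[0.4775845 0.08016  ]
[-0.13   -0.0062  0.0988]
[-0.1301 -0.0064  0.1538]
```

Emit:
run_rows(
  deltas=[
    [[-4.5,-0.2,0,0,0,0,0.07],[-9,-0.4,2,0,0,0,0.07],[-13,-0.63,5,0,0,0,0.07],[-13,-0.63,9,0,0,0,0.07],[-13,-0.63,11.5,0,0,0,0.07],[-13,-0.63,13,0,0,0,0.07],[-13,-0.63,13,0,0,0,0.07]],
  ],
)

```text
t: 6.25
tcp_pos: [0.4744, 0.0785, 0.0945]
orientation: [[-0.179, 0.984, -0.007], [0.984, 0.179, -0.001], [0.0, -0.007, -1.0]]
contact_force: [-0.7, -0.2, 0.6]
grip_width: 0.0701
grasp_force: 0.0
```

```bash
python3 - <<'E'
from h import *
import pickle
s=robot.get_state();im=robot.grab_frame("side");cv2.imwrite("pics/s3.png",cv2.resize(im[200:360,200:400,::-1],None,fx=4,fy=4)[:600])
p=np.array([.4714,.1146])-.035*np.array([-.1767,.984])
print((s['orientation'].T@(np.array([*p,.084])-s['tcp_pos'])).round(4),s['contact_force'],s['tcp_pos'],s['orientation'].round(3))
E
```

```text
[0.0011 0.0035 0.0105] [-0.73930912 -0.2319029   0.61465298] [0.47441109 0.07850836 0.0945367 ] [[-0.179  0.984 -0.007]
 [ 0.984  0.179 -0.001]
 [ 0.    -0.007 -1.   ]]
```

View pics/s3.png

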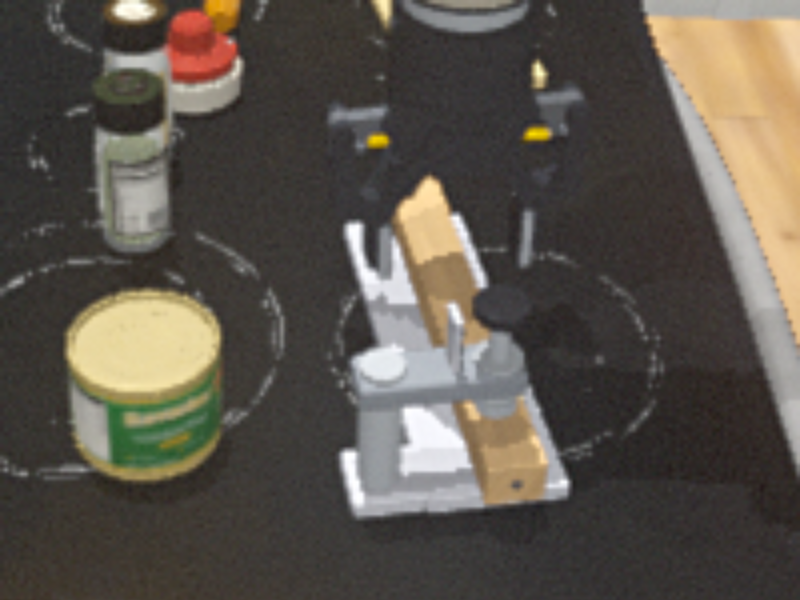

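The picture shows the foot up and the fingers straddling the rail, with the near jaw clear of the bed edge. I'll go down and grip.

Emit:
run_rows(
  deltas=[
    [[0,0.35,0.6,0,0,0,0.07],[0,0.35,1.05,0,0,0,0.05],[0,0.35,1.05,0,0,0,0.02],[0,0.35,1.05,0,0,0,0.02],[0,0.35,1.05,0,0,0,0.02],[0,0.35,1.05,0,0,0,0.02],[0,0.35,1.05,0,0,0,0.02]],
  ],
  clamp_n=60,
)

```text
t: 7.0
tcp_pos: [0.4802, 0.0793, 0.0874]
orientation: [[-0.179, 0.984, 0.001], [0.984, 0.179, 0.0], [0.0, 0.001, -1.0]]
contact_force: [-0.5, 0.2, 4.7]
grip_width: 0.0286
grasp_force: 60.7
```

Scaled: -0.07 m is -7, -0.06 m is -6.

Emit:
run_rows(
  deltas=[
    [[0,0,-0.4,0,0,0,0.02],[-1,0,-0.5,0,0,0,0.02],[-3,0,-0.5,0,0,0,0.02],[-6,0,-0.6,0,0,0,0.02],[-7,0,-0.6,0,0,0,0.02],[-9,0,-3,0,0,0,0.02],[-12,0,-6.5,0,0,0,0.02],[-15,0,-8.5,0,0,0,0.02],[-15,0,-8.5,0,0,0,0.02]],
  ],
  clamp_n=60,
)

```text
t: 7.9
tcp_pos: [0.5086, -0.0746, 0.1741]
orientation: [[-0.169, 0.986, 0.006], [0.986, 0.169, -0.004], [-0.005, 0.005, -1.0]]
contact_force: [1.2, 0.2, -1.6]
grip_width: 0.0289
grasp_force: 60.0
```

```bash
python3 - <<'E'
from h import *
s=robot.get_state();im=robot.grab_frame("side");cv2.imwrite("pics/s4.png",im[:,:,::-1])
p=np.array([.4862,-.3681])-.035*np.array([-.218,.976])
print((s['orientation'].T@(np.array([*p,.17])-s['tcp_pos'])).round(4),s['orientation'].round(3))
E
```

```text
[-0.3205 -0.07    0.0054] [[-0.169  0.986  0.006]
 [ 0.986  0.169 -0.004]
 [-0.005  0.005 -1.   ]]
```

View pics/s4.png

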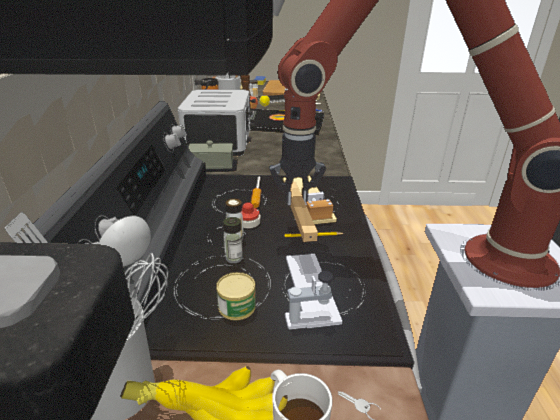

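Rail is lifted, drawn clear of the gauge, level in the grip, and the other items are undisturbed. I'll carry it over to the jig.

Emit:
run_rows(
  deltas=[
    [[-4.5,-1,0,0,0,0,0.02],[-9,-2,0,0,0,-0.5,0.02],[-13.5,-3,0,0,0,-1.2,0.02],[-18,-4,0,0,0,-1.2,0.02],[-22.5,-5,0,0,0,-1.2,0.02],[-26.5,-5.8,0,0,0,-1.2,0.02],[-30,-6.5,0,0,0,-1.2,0.02],[-32.05,-7,0,0,0,-1.2,0.02],[-32.05,-7,0,0,0,-1.2,0.02],[-32.05,-7,0,0,0,-1.2,0.02],[-32.05,-7,0,0,0,-1.2,0.02]],
  ],
  clamp_n=60,
)

```text
t: 9.05
tcp_pos: [0.4959, -0.3933, 0.1714]
orientation: [[-0.223, 0.975, -0.0], [0.975, 0.223, 0.003], [0.003, 0.0, -1.0]]
contact_force: [0.5, 0.3, -0.2]
grip_width: 0.0285
grasp_force: 59.9
```

```bash
python3 - <<'E'
from h import *
import pickle
s=robot.get_state();im=robot.grab_frame("wrist");cv2.imwrite("pics/w5.png",im[:,:,::-1]);pickle.dump(s,open("s5.pkl","wb"))
p=np.array([.4862,-.3681])-.035*np.array([-.218,.976])
print((s['orientation'].T@(np.array([*p,.11])-s['tcp_pos'])).round(4),s['orientation'].round(3))
E
```

```text
[-0.0084 -0.004   0.0614] [[-0.223  0.975 -0.   ]
 [ 0.975  0.223  0.003]
 [ 0.003  0.    -1.   ]]
```

View pics/w5.png

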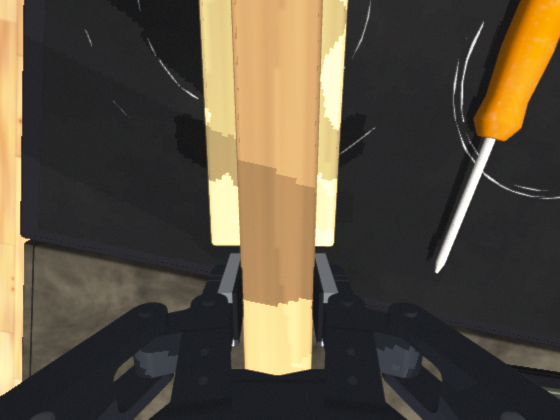

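The rail lies straight along the tool's x axis (columns 232–322 at the top, -y end at row≈373), with the board below it. I'll compute the rail's offset in the tool frame.

```bash
python3 - <<'E'
from h import *
import pickle
s=pickle.load(open("s5.pkl","rb"));zt=s['tcp_pos'][2]-.053
im=cv2.imread("pics/w5.png");hsv=cv2.cvtColor(im,cv2.COLOR_BGR2HSV)
for r in(20,60,100,120): print(r,[int(x) for x in hsv[r,225:245:2,1]],[int(x) for x in hsv[r,305:330:2,1]])
T=lambda p:s['orientation'].T@(p-s['tcp_pos'])
for u,v in((232,2),(322,2),(245,350),(313,350),(279,373)):
    p=onz("wrist",u,v,zt,s);print(u,v,p.round(4),T(p).round(4))
n=np.array([.976,.218]);F=np.array([.4557,-.2315])
for u,v in((210,244),(334,244),(200,2),(348,2)):
    p=onz("wrist",u,v,.012,s);print(u,v,p.round(4),"jig x",(p[:2]-F)@n)
print("tcp jig x",(s['tcp_pos'][:2]-F)@n)
E
```

```text
20 [101, 100, 102, 114, 127, 123, 123, 125, 124, 122] [123, 124, 125, 122, 124, 124, 126, 126, 120, 100, 98, 102, 100]
60 [102, 103, 101, 101, 120, 125, 124, 122, 124, 124] [122, 126, 125, 125, 124, 126, 129, 128, 103, 87, 34, 35, 37]
100 [101, 102, 100, 103, 103, 123, 125, 124, 122, 125] [122, 124, 124, 126, 122, 124, 128, 116, 101, 101, 40, 36, 41]
120 [102, 102, 101, 102, 103, 115, 125, 125, 125, 125] [124, 128, 127, 126, 123, 128, 127, 109, 100, 102, 101, 103, 62]
232 2 [ 0.4579 -0.2948  0.1184] [ 0.1043 -0.0151  0.0533]
322 2 [ 0.4861 -0.2883  0.1184] [0.1043 0.0139 0.0533]
245 350 [ 0.4883 -0.4246  0.1184] [-0.029  -0.0145  0.0529]
313 350 [ 0.517  -0.418   0.1184] [-0.029   0.015   0.0529]
279 373 [ 0.5054 -0.4331  0.1184] [-0.0411  0.0003  0.0529]
210 244 [ 0.4529 -0.4271  0.012 ] jig x -0.045430665412620926
334 244 [ 0.541  -0.4069  0.012 ] jig x 0.04499358514578911
200 2 [ 0.4207 -0.2745  0.012 ] jig x -0.04356111298788195
348 2 [ 0.5071 -0.2547  0.012 ] jig x 0.0450863804469642
tcp jig x 0.003967532921574912
```

Scaled: 0.078 m is 7.8, -0.0084 m is -0.84, 0.5 degrees is 0.25.

Emit:
run_rows(
  deltas=[
    [[-0.84,-0.4,3,0,0,0.25,0.02],[-0.84,-0.4,6,0,0,0.25,0.02],[-0.84,-0.4,7.4,0,0,0.25,0.02],[-0.84,-0.4,7.8,0,0,0.25,0.02],[-0.84,-0.4,7.8,0,0,0.25,0.02],[-0.84,-0.4,7.8,0,0,0.25,0.02]],
  ],
  clamp_n=60,
)

```text
t: 9.7
tcp_pos: [0.4943, -0.4051, 0.0954]
orientation: [[-0.212, 0.977, 0.003], [0.977, 0.212, -0.001], [-0.002, 0.002, -1.0]]
contact_force: [0.4, 0.3, -0.8]
grip_width: 0.0287
grasp_force: 59.9
```

```bash
python3 - <<'E'
from h import *
s=robot.get_state();print(s['tcp_pos'])
a=robot.grab_frame("side")[160:240,250:370,::-1];b=robot.grab_frame("scene")[170:250,300:420,::-1]
cv2.imwrite("pics/c6.png",np.vstack([cv2.resize(x,(450,300)) for x in(a,b)]))
E
```

```text
[ 0.49432311 -0.40513261  0.09538812]
```

View pics/c6.png

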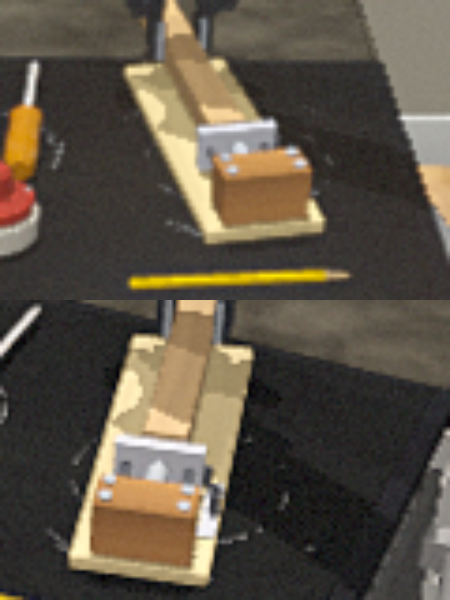

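The rail is above the board, centred, with its end short of the plate. I'll lower it.

Emit:
run_rows(
  deltas=[
    [[0,0,0.2,0,0,0,0.02],[0,0,0.4,0,0,0,0.02],[0,0,0.5,0,0,0,0.02],[0,0,0.5,0,0,0,0.02],[0,0,0.5,0,0,0,0.02]],
  ],
  clamp_n=60,
)

```text
t: 10.3
tcp_pos: [0.4931, -0.4054, 0.0895]
orientation: [[-0.211, 0.977, 0.0], [0.977, 0.211, -0.0], [-0.0, -0.0, -1.0]]
contact_force: [-2.0, -0.1, 4.3]
grip_width: 0.0287
grasp_force: 60.5
```

```bash
python3 - <<'E'
from h import *
s=robot.get_state();n=np.array([.976,.218]);u=np.array([-.218,.976]);F=np.array([.4557,-.2315])
print(s['tcp_pos'],(s['tcp_pos'][:2]-F)@n,(s['tcp_pos'][:2]-F)@u,s['contact_force'],s['ft_torque'])
E
```

```text
[ 0.4931318  -0.405402    0.08950404] -0.0013771963320538083 -0.17788848708564656 [-1.95091362 -0.07677312  4.28751261] [ 0.13605012  0.31152786 -0.01813515]
```

Emit:
run_rows(
  deltas=[
    [[0.8,0.1,0,0,0,0,0.02],[1.6,0.1,0,0,0,0,0.02],[2.2,0.1,0,0,0,0,0.02],[2.5,0.1,0,0,0,0,0.02],[2.5,0.1,0,0,0,0,0.02],[2.5,0.1,0,0,0,0,0.02]],
  ],
  clamp_n=60,
)

```text
t: 10.9
tcp_pos: [0.4896, -0.3809, 0.0895]
orientation: [[-0.211, 0.977, 0.002], [0.977, 0.211, -0.001], [-0.001, 0.002, -1.0]]
contact_force: [2.0, -3.0, 5.1]
grip_width: 0.0284
grasp_force: 60.7
```

Emit:
run_rows(
  deltas=[
    [[0.3,0,0,0,0,0,0.02],[0.5,0,0,0,0,0,0.02],[0.5,0,0,0,0,0,0.02],[0.5,0,0,0,0,0,0.02]],
  ],
)

```text
t: 11.3
tcp_pos: [0.4885, -0.3779, 0.0895]
orientation: [[-0.21, 0.978, 0.003], [0.978, 0.21, -0.003], [-0.004, 0.002, -1.0]]
contact_force: [1.2, -6.8, 3.7]
grip_width: 0.0285
grasp_force: 60.6
```

Emit:
run_rows(
  deltas=[
    [[0.3,0,0,0,0,0,0.02],[0.6,0,0,0,0,0,0.02],[0.8,0,0,0,0,0,0.02],[0.8,0,0,0,0,0,0.02],[0.8,0,0,0,0,0,0.02],[0.8,0,0,0,0,0,0.02]],
  ],
)

```text
t: 11.9
tcp_pos: [0.4869, -0.3718, 0.0895]
orientation: [[-0.208, 0.978, 0.004], [0.978, 0.208, -0.006], [-0.007, 0.003, -1.0]]
contact_force: [3.2, -9.6, 2.2]
grip_width: 0.0285
grasp_force: 60.4
```

```bash
python3 - <<'E'
from h import *
s=robot.get_state();n=np.array([.976,.218]);u=np.array([-.218,.976]);F=np.array([.4557,-.2315])
print(s['tcp_pos'],(s['tcp_pos'][:2]-F)@n,(s['tcp_pos'][:2]-F)@u,s['contact_force'])
w=robot.grab_frame("wrist")[:200,150:430,::-1];b=robot.grab_frame("scene")[170:250,300:412,::-1]
cv2.imwrite("pics/c7.png",np.vstack([cv2.resize(x,(420,300)) for x in(w,b)]))
E
```

```text
[ 0.48691242 -0.3718035   0.08953744] -0.00012284211474489941 -0.1437405231253737 [ 3.15419224 -9.64606961  2.18650175]
```

View pics/c7.png

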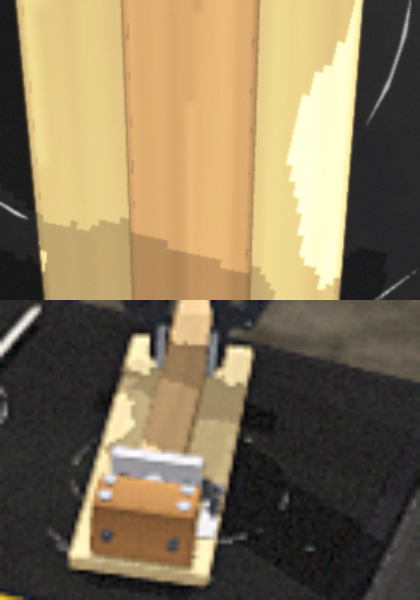

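Scaled: 0.0005 m is 0.05, 0.0035 m is 0.35.

Emit:
run_rows(
  deltas=[
    [[0.2,0,0,0,0,0,0.02],[0.35,0,0.05,0,0,0,0.02],[0.35,0,0.05,0,0,0,0.02],[0.35,0,0.05,0,0,0,0.02],[0.35,0,0.05,0,0,0,0.02],[0.35,0,0.05,0,0,0,0.02],[0.35,0,0.05,0,0,0,0.02],[0.35,0,0.05,0,0,0,0.02]],
  ],
)

```text
t: 12.8
tcp_pos: [0.4864, -0.3702, 0.0895]
orientation: [[-0.208, 0.978, 0.005], [0.978, 0.208, -0.009], [-0.01, 0.003, -1.0]]
contact_force: [3.2, -11.7, 2.4]
grip_width: 0.0288
grasp_force: 60.6
```

```bash
python3 - <<'E'
from h import *
s=robot.get_state();n=np.array([.976,.218]);u=np.array([-.218,.976]);F=np.array([.4557,-.2315])
print((s['tcp_pos'][:2]-F)@n,(s['tcp_pos'][:2]-F)@u,s['contact_force']@[*u,0],s['qd'].round(2))
b=robot.grab_frame("scene")[195:235,325:375,::-1];a=robot.grab_frame("side")[180:228,290:350,::-1]
cv2.imwrite("pics/c8.png",np.vstack([cv2.resize(x,(375,300),interpolation=2) for x in(b,a)]))
E
```

```text
-0.0002515049718126888 -0.1421168379600427 -12.163282272926818 [-0.02  0.09 -0.02 -0.04  0.02  0.05  0.02]
```

View pics/c8.png

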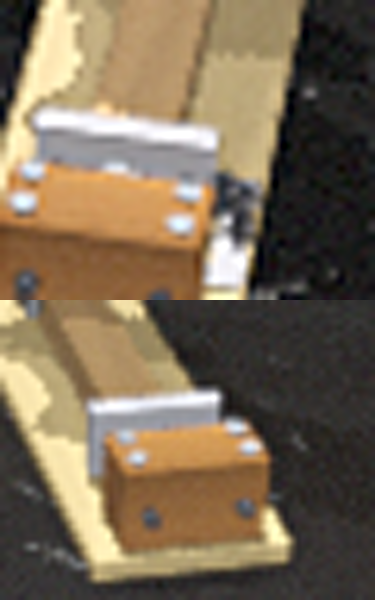

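I've used my picture views, so the final travel check is numeric: the plate's shift between the first scene image and now.

```bash
python3 - <<'E'
from h import *
u=np.array([-.218,.976]);n=np.array([.976,.218]);F=np.array([.4557,-.2315])
new={k:robot.grab_frame(k)[:,:,::-1] for k in("scene","side")}
c={k:robot.camera_info(k) for k in new}
def pix(k,p):
    q=np.array(c[k]['orientation']).T@(p-np.array(c[k]['xyz']));return c[k]['cx']+c[k]['fx']*q[0]/-q[2],c[k]['cy']-c[k]['fy']*q[1]/-q[2]
# sample brightness/saturation along jig y at z=.049 for lateral offsets; leading bright band = plate top
t=np.arange(-.03,.05,.001)
for k in new:
  for nm,im in(("old",cv2.imread(f"pics/{k}0.png")),("new",np.ascontiguousarray(new[k]))):
    acc=np.zeros(len(t))
    for x in np.arange(-.022,.023,.002):
        P=np.array([pix(k,np.array([*(F+a*u+x*n),.049])) for a in t],np.float32)
        v=cv2.remap(im,P[:,0].reshape(1,-1),P[:,1].reshape(1,-1),cv2.INTER_LINEAR)[0].astype(float)
        acc+=v[:,0]/23   # blue: aluminium bright, wood dark
    i=acc.argmax();w=np.clip(acc-.75*acc.max(),0,None);w[abs(np.arange(len(t))-i)>8]=0
    print(k,nm,"peak",t[i].round(3),"centroid",((w*t).sum()/w.sum()).round(4),acc[::4].astype(int))
s=robot.get_state();print(s['tcp_pos'],s['contact_force'],s['t'])
E
```

```text
scene old peak 0.003 centroid 0.0025 [185 185 184 185 183 182 186 214 246 235 166 149 154 157 160 156 159 161
 157 127]
scene new peak 0.019 centroid 0.0186 [109 108 110 112 111 109 110 109 108 104 140 208 250 229 161 151 155 158
 161 129]
side old peak 0.008 centroid 0.0074 [167 166 167 167 166 164 165 175 201 230 229 187 160 153 155 157 160 156
 154 146]
side new peak 0.023 centroid 0.0238 [ 95  95  96  96  99 102 102 103 102  99 105 137 195 242 236 192 163 159
 161 154]
[ 0.48643238 -0.37022133  0.08953579] [  3.10782314 -12.06367242   2.18346482] 13.0
```

Emit:
run_rows(
  deltas=[
    [[0.2,0,0,0,0,0,0.02],[0.35,0,0,0,0,0,0.02],[0.35,0,0,0,0,0,0.02],[0.35,0,0,0,0,0,0.02],[0.35,0,0,0,0,0,0.02],[0.35,0,0,0,0,0,0.02],[0.35,0,0,0,0,0,0.02],[0.35,0,0,0,0,0,0.02]],
  ],
)

```text
t: 13.8
tcp_pos: [0.4857, -0.3673, 0.0895]
orientation: [[-0.207, 0.978, 0.006], [0.978, 0.207, -0.01], [-0.011, 0.004, -1.0]]
contact_force: [3.2, -12.2, 2.4]
grip_width: 0.029
grasp_force: 60.5
```

Emit:
run_rows(
  deltas=[
    [[0,0,0,0,0,0,0.02],[0,0,0,0,0,0,0.02],[0,0,0,0,0,0,0.02],[0,0,0,0,0,0,0.02],[0,0,0,0,0,0,0.02],[0,0,0,0,0,0,0.02],[0,0,0,0,0,0,0.02],[0,0,0,0,0,0,0.02],[0,0,0,0,0,0,0.02],[0,0,0,0,0,0,0.02]],
  ],
)

```text
t: 14.8
tcp_pos: [0.4858, -0.3673, 0.0895]
orientation: [[-0.207, 0.978, 0.006], [0.978, 0.207, -0.01], [-0.011, 0.004, -1.0]]
contact_force: [3.9, -12.1, 2.8]
grip_width: 0.029
grasp_force: 60.5
```

```bash
python3 -c "
from station import robot;print(robot.close_job())"
```

```text
the job is handed in; nothing more can be done
None
```

The job is handed in at t = 14.8 s; no verdict was printed: the foot was seated and sprang back, and the rail lies on the jig board, still gripped and pushing the stop at an estimated 19 mm of travel (12 N at the wrist). I viewed 11 pictures, one over the limit of 10.

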